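# Start the three oven timers in order

### The arm

A 6-joint arm with a two-finger parallel gripper is mounted at the origin on the work surface. World frame = base frame: x ahead of the robot, y to its left, z up, the work surface at z = 0. Lengths are in m, angles in degrees, forces in N, time in s.
With the tool pointing down it reaches from about 0.4 to 0.825 m from the base axis. Payload 7 kg.
Tool frame: the origin (TCP) lies between the finger pads; the fingertips stand 22 mm ahead of it and the grasp point (between the pads) lies 3 mm ahead of it; z points along the fingers, y is the line along which they close (so a half turn about z gives the same grasp; the last joint's range is limited). The gripper opens to 88 mm and grips with 3 to 60 N. Pads are 19 mm wide; open, the fingers measure 130 mm over their backs; the gripper's body (78 mm by 193 mm) begins 47 mm behind the grasp point.
Start: joints at [86.293, 20.546, 0.682, 0, -70.136, -16.507], TCP at [0.233, 0.633, 0.249] pointing down, gripper open.
Joint ranges: [-176.03, 176.03], [-82.01, 121.73], [-58.28, 71.71], [-173.87, 95.51], [-174.79, -0.11], [-173.66, 173.66]. Speed limits (degrees/s): [136.94, 136.94, 172.46, 180, 180, 180].

### API

Orientations are given as [roll, pitch, yaw] about the fixed x, y, z axes, in that order (R = Rz(yaw) Ry(pitch) Rx(roll)).
In Python, from plant import ctrl gives the robot as it stands.
- The arm moves only by the tool apply_moves, never from a script. Its argument "targets" is a list of rows, each an object with "travel": the shift along the tool's x, y, z in mm, a list of three; "roll": the turn about the tool's z in degrees; "jaw": the finger opening in mm, from 0 to 87.6. In form: [{"travel": [tx, ty, tz], "roll": roll, "jaw": jaw}, ...]. A call has 1 to 10 rows; each row shifts and turns the commanded pose from where the row before left it, along the tool's axes as they then stand; what a row does not reach is not made up. A row lasts 1/10 s, in which the tool goes at most 50 mm and 8.59 degrees, less where a joint would pass 70% of its speed; a pose out of reach is approached as far as the arm can. A call with a gripper value outside its range is refused whole. The fingers move at their own pace and stop on an object; the grip force is fixed at half the most. Time passes only in rows, so rows that do not move let the fingers close. It gives the time, the measured TCP pose, the force, the opening and the grip force at its end, in the units of the state.
- ctrl.get_obs(): the state, without advancing time (a new reading comes with each control period).
- ctrl.snapshot(name): name is "scene" or "top"; returns the picture (420x560x3 uint8, red, green, blue); there is no depth.
- ctrl.calibration(name): a dict with "K" (3x3 intrinsics, pixels), "extrinsics" (4x4, takes a point from camera to world coordinates). Camera axes: x right, y down, z forward; pixel columns grow to the right and rows downward; lengths in m; the calibration is good to about 2 mm. A picture is of the moment at which its call begins. calibration takes no time and is no camera call.
- ctrl.close_job(): hands the job in; it is judged then, once.
The state is a dict: "clock": time; "joint_pos": joint angles; "qvel": joint speeds; "tau": joint torques, N m; "tool_pos": TCP position; "orientation": TCP orientation; "force": force on the tool from outside, world axes, zero at the start; "moment": the same for the moment, N m; "opening": finger opening in m; "gripper_force": force on a finger pad.
Only numpy, scipy, OpenCV 4.12 (cv2) and the standard library are available. Lean on these libraries where they do the work, as an engineer would, in place of code of your own. Each camera call takes 0.05 s, during which the arm holds its last target. There are 200 camera calls.

### The job

Three trays have just gone into the oven: start their kitchen timers by pressing down the plunger on top of each with a light fingertip push, first the round timer, then the square one, then the long one. Each plunger should go most of the way down, where it stays by itself. Do not pick up or shift the timers, and do not ring the service bell or push anything else on the table out of its place.

Things in the scene. Friction and masses are not known exactly. Their poses are not given: they have to be found in the camera images.
- round: the round kitchen timer: white plastic drum 84 mm across, 45 mm high, 0.3-0.6 kg, loose, to be pressed but not moved. Its plunger, an upright steel cap 30 mm across that stands 26 mm proud of the housing when up, is in the middle of the drum. Origin: centre of the underside, z up
- round_top (a point): centre of the flat top of the round timer's plunger (it moves down with the plunger); z axis up; 71 mm above the table when the plunger is fully up
- round_plunger (a joint): travel of the round timer's plunger in m: 0 = up, 0.012 = at its stop, growing as it is pressed straight down; starts at 0 to 0.002. No return spring: it resists with 3 N (a little more when pushed fast) and stays where it is left. At the stop its cap gives up to 9 mm more on a cushion spring (4 to 8.5 N), which is no travel, and springs back
- square: the square kitchen timer: white plastic block 76 x 76 mm, 60 mm high, 0.3-0.6 kg, loose, to be pressed but not moved. Its plunger, an upright steel cap 30 mm across that stands 26 mm proud of the housing when up, is in the middle of the block. Origin: centre of the underside, z up
- square_top (a point): centre of the flat top of the square timer's plunger (it moves down with the plunger); z axis up; 86 mm above the table when the plunger is fully up
- square_plunger (a joint): travel of the square timer's plunger in m: 0 = up, 0.012 = at its stop, growing as it is pressed straight down; starts at 0 to 0.002. No return spring: it resists with 3 N (a little more when pushed fast) and stays where it is left. At the stop its cap gives up to 9 mm more on a cushion spring (4 to 8.5 N), which is no travel, and springs back
- long: the long kitchen timer: white plastic slab 54 mm (x) x 130 mm (y), 36 mm high, 0.3-0.6 kg, loose, to be pressed but not moved. Its plunger, an upright steel cap 30 mm across that stands 26 mm proud of the housing when up, is 35 mm from the middle towards the slab's +y end; a dark display lies flat in the other half. Origin: centre of the underside, z up
- long_top (a point): centre of the flat top of the long timer's plunger (it moves down with the plunger); z axis up; 62 mm above the table when the plunger is fully up
- long_plunger (a joint): travel of the long timer's plunger in m: 0 = up, 0.012 = at its stop, growing as it is pressed straight down; starts at 0 to 0.002. No return spring: it resists with 3 N (a little more when pushed fast) and stays where it is left. At the stop its cap gives up to 9 mm more on a cushion spring (4 to 8.5 N), which is no travel, and springs back
- bell: service bell, loose: steel dome 76 mm across on a dark disc 84 mm across, with a small knob (14 mm across) on a spring at the top, 58 mm above the table; not to be rung. Origin: centre of the underside
- bell_knob (a joint): travel of the bell's knob in m: 0 = up, 0.006 = fully down
- tin: empty dark steel loaf tin, loose, 100 x 200 mm, 65 mm high; origin at the centre of the underside
- jar: amber glass jar with steel cap, loose, 52 mm across, 75 mm high; origin at the centre of the underside
- cutter: steel pastry ring, loose, 72 mm across, 40 mm high; origin at the centre of the underside
- mug: white mug, loose, 76 mm across, 90 mm high, handle to its +y; origin at the centre of the underside
- scraper: dough scraper lying loose, 102 x 100 mm, 16 mm high; origin at the centre of the underside
- bowl: small steel bowl, loose, 110 mm across, 45 mm high; origin at the centre of the underside
- spoon: steel spoon with a wooden handle lying loose on the table, under 40 mm high, along its own x axis; origin under its middle
Mind the look-alikes: they are no part of the job. Leave any purple look-alike of the square alone.

How it is judged (in metres and radians):
On the way, in this order (a step that is already met when the one before it is completed fails the run):
1. the round timer's plunger is pressed down (over 8 mm of 12) (value of joint round_plunger above 0.008 m), for 0.1 s.
2. the square timer's plunger is pressed down (over 8 mm of 12) (value of joint square_plunger above 0.008 m), for 0.1 s.
3. the long timer's plunger is pressed down (over 8 mm of 12) (value of joint long_plunger above 0.008 m), for 0.1 s.
At the end, for the whole second after the job is handed in: All three plungers are down (over 8 of their 12 mm), pressed in the order round, square, long with no more than 20 N; the timers stand upright within 20 mm of where they were, the bell's knob is up, and the bell and the other loose things are within 20 mm of where they were (value of joint each of round_plunger, square_plunger, long_plunger above 0.008 m and distance of each of round, square, long, bell, tin, jar, cutter, mug, scraper, bowl, spoon from where it was at the start of the episode below 0.02 m and angle between each of round, square, long's own z axis and vertical below 0.1 rad and linear speed of each of round, square, long below 0.02 m/s and value of joint bell_knob below 0.0025 m); the robot touches nothing.
It fails at once if a timer's plunger is pressed before the one that should come first ((value of joint square_plunger above 0.005 m and value of joint round_plunger below 0.008 m) or (value of joint long_plunger above 0.005 m and value of joint square_plunger below 0.008 m) or (value of joint long_plunger above 0.005 m and value of joint round_plunger below 0.008 m)).
It fails at once if a timer is pressed harder than 20 N (contact force between any of the fingers, the arm and round above 20 N or contact force between any of the fingers, the arm and square above 20 N or contact force between any of the fingers, the arm and long above 20 N).
It fails at once if a timer is lifted, tipped or shifted by more than 20 mm (height (world z) of any of round, square, long above 0.012 m or angle between any of round, square, long's own z axis and vertical above 0.2 rad or distance of any of round, square, long from where it was at the start of the episode above 0.02 m).
It fails at once if the bell is rung (its knob pressed by more than 2.5 mm) or moved by more than 20 mm (value of joint bell_knob above 0.0025 m or distance of bell from where it was at the start of the episode above 0.02 m).
It fails at once if another thing on the table is moved by more than 20 mm (distance of any of tin, jar, cutter, mug, scraper, bowl, spoon from where it was at the start of the episode above 0.02 m).
It also fails if it takes over 58 s, if anything falls off the work surface, if the arm or the gripper's body presses on something with over 40 N, if the wrist force passes 120 N, or if a joint passes its speed limit or range.

## Working session

There is one attempt and no reset: what is moved stays moved. The work goes in short steps, Python scripts to look and compute and a tool call to move; the robot and the scene stay as the last step left them, time stands still between calls to the robot, and variables do not carry over. Pictures are saved under pics/ and viewed, at most 10 in all, crops included, and the job is handed in when it is done.

Besides the shell and the picture viewer there is one more tool, called after "Call:" as name([rows], argument=value, ...), one row to a line, values as JSON. apply_moves: Moves the arm, as the interface text tells. Its arguments: {"type":"object","properties":{"targets":{"type":"array","items":{"type":"object","properties":{"travel":{"type":"array","items":{"type":"number"}},"roll":{"type":"number"},"jaw":{"type":"number"}}}}},"required":["targets"]}

```bash
mkdir -p pics
python3 - <<'E'
from plant import ctrl
import cv2
for n in("top","scene"):
    im=ctrl.snapshot(n); cv2.imwrite(f"pics/{n}0.png",im[:,:,::-1])
    c=ctrl.calibration(n); print(c["K"],c["extrinsics"])
o=ctrl.get_obs(); print(o)
E
```

```text
[[451.89920445   0.         284.86139846]
 [  0.         451.89920445 202.43548779]
 [  0.           0.           1.        ]] [[ 0.12405557 -0.96864216  0.21527329  0.24691275]
 [-0.99227304 -0.12156073  0.02484354  0.08993556]
 [ 0.00210428 -0.21669186 -0.97623778  1.38813606]
 [ 0.          0.          0.          1.        ]]
[[514.86924894   0.         280.45661815]
 [  0.         514.86924894 209.18597425]
 [  0.           0.           1.        ]] [[-0.46460002  0.62150131 -0.63077963  1.40414838]
 [ 0.88537275  0.33904293 -0.31806445  0.54120278]
 [ 0.0161839  -0.70624784 -0.70777968  1.04083747]
 [ 0.          0.          0.          1.        ]]
{'clock': 0.1, 'joint_pos': array([ 8.62944020e+01,  2.05887389e+01,  6.39334477e-01, -1.93959188e-02,
       -7.01353264e+01, -1.65050818e+01]), 'qvel': array([ 0.0734084 , -0.13010317,  0.15059068,  0.0080869 ,  0.02354392,
       -0.13429762]), 'tau': array([-1.09176755e-03, -5.84167671e+01,  2.93749416e+01,  7.01537266e+00,
        1.00962451e-02, -4.99862654e-05]), 'tool_pos': array([0.23308778, 0.63304902, 0.2476976 ]), 'orientation': array([ 1.79913580e+02, -6.59158231e-03, -2.02172791e+01]), 'force': array([1.08904609, 0.87464238, 0.14211089]), 'moment': array([-0.01843182,  0.01510767,  0.01201856]), 'gripper_force': 0.0, 'opening': 0.08778546597116396}
```

View pics/top0.png

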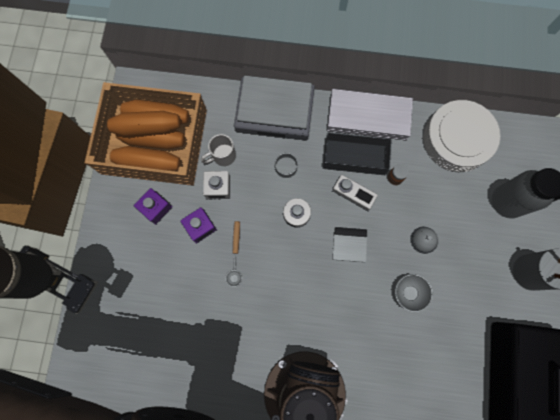

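View pics/scene0.png

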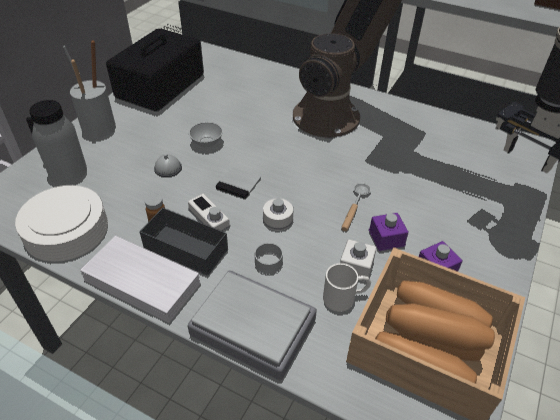

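Top view: the candidates for the square are the white block at (216,183) and the purple ones at (152,205) and (197,224). The white one fits because the task names a white block and rules out purple. The round timer is at (297,212), the long one at (355,191) with its plunger near (346,184), and the bell at (425,240). An enlarged crop will confirm this.

Run:
```python
import cv2,numpy as np
t=cv2.imread("pics/top0.png"); s=cv2.imread("pics/scene0.png")
a=cv2.resize(t[130:250,180:410],None,fx=3.4,fy=3.4,interpolation=cv2.INTER_CUBIC)[:, :790]
b=cv2.resize(s[175:285,180:410],None,fx=3.4,fy=3.4,interpolation=cv2.INTER_CUBIC)[:, :790]
cv2.imwrite("pics/ct.png",a);cv2.imwrite("pics/cs.png",b)
```

```text
(no output)
```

View pics/ct.png

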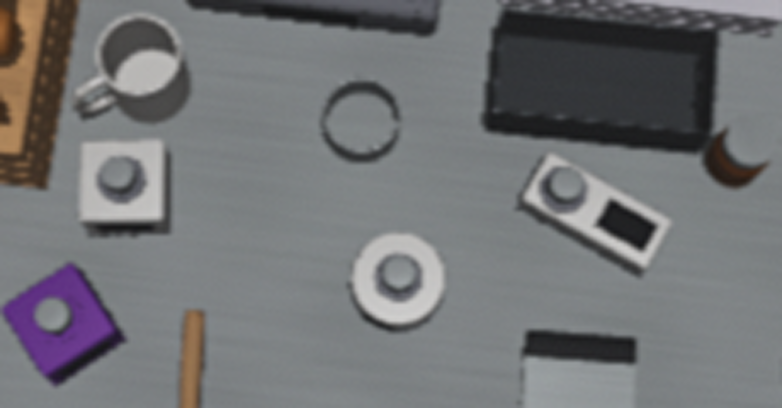

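View pics/cs.png

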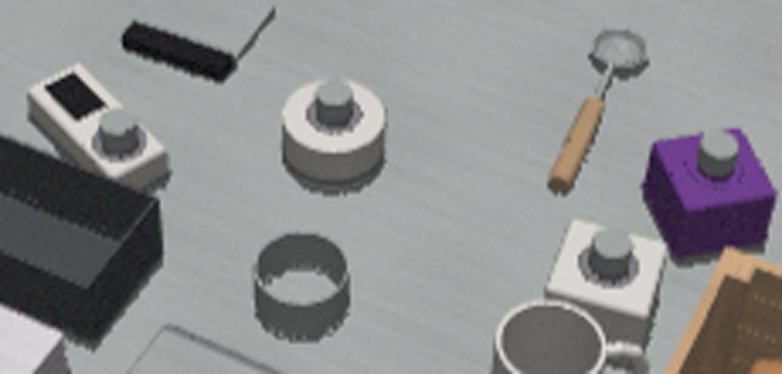

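The crops confirm it: white square with cap top at crop (121,173) in the top view and (613,241) in the scene view, round at (401,273) and (335,91), and long plunger at (567,183) and (119,123).

```bash
cat > h.py <<'E'
import numpy as np
from plant import ctrl
C={n:ctrl.calibration(n) for n in("top","scene")}
def ray(n,p):
    K,E=np.array(C[n]["K"]),np.array(C[n]["extrinsics"])
    d=E[:3,:3]@np.linalg.solve(K,[*p,1]); return E[:3,3],d/np.linalg.norm(d)
def plane(n,p,z): o,d=ray(n,p); return o+d*(z-o[2])/d[2]
def tri(a,b):
    A=np.zeros((3,3));B=np.zeros(3)
    for n,p in(("top",a),("scene",b)):
        o,d=ray(n,p);M=np.eye(3)-np.outer(d,d);A+=M;B+=M@o
    return np.linalg.solve(A,B)
E
python3 - <<'E'
from h import *
np.set_printoptions(precision=4,suppress=True)
c=lambda p,oy:(p[0]/3.4+180-.35,p[1]/3.4+oy-.35)
for n,a,b,z in(("round",(401,271),(335,91),.07),("square",(121,173),(613,241),.085),("long",(567,183),(119,123),.061)):
    a=c(a,130);b=c(b,175); print(n,plane("top",a,z),plane("scene",b,z),tri(a,b))
print("long dsp",plane("top",c((628,225),130),.036))
print("box",tri((193,184),(393,256)))
for n,p,z in(("jar",(397,174),.07),("mug",(220,147),.09),("tin",(357,153),.065)):print(n,plane("top",p,z))
E
```

```text
round [0.5214 0.0832 0.07  ] [0.5156 0.0857 0.07  ] [0.5197 0.0853 0.0737]
square [0.5748 0.3376 0.085 ] [0.5705 0.3419 0.085 ] [0.5735 0.3398 0.0871]
long [ 0.6214 -0.0545  0.061 ] [ 0.6206 -0.0507  0.061 ] [ 0.6207 -0.0529  0.0605]
long dsp [ 0.5962 -0.1157  0.036 ]
box [0.5565 0.4142 0.0722]
jar [ 0.6675 -0.2029  0.07  ]
mug [0.6791 0.3389 0.09  ]
tin [ 0.7208 -0.0772  0.065 ]
```

Call:
apply_moves([
  {"travel": [0,0,0],"roll": 7,"jaw": 0},
  {"travel": [0,0,0],"roll": 7,"jaw": 0},
  {"travel": [0,0,0],"roll": 7,"jaw": 0},
  {"travel": [0,0,0],"roll": 7,"jaw": 0},
  {"travel": [0,0,0],"roll": 7,"jaw": 0},
  {"travel": [0,0,0],"roll": 7,"jaw": 0},
  {"travel": [0,0,0],"roll": 7,"jaw": 0},
  {"travel": [0,0,0],"roll": 7,"jaw": 0},
  {"travel": [0,0,0],"roll": 7,"jaw": 0},
  {"travel": [0,0,0],"roll": 7,"jaw": 0},
])

```text
clock: 1.1
tool_pos: [0.2331, 0.6332, 0.248]
orientation: [180.0, -0.1, -90.5]
force: [0.8, 0.5, -0.2]
opening: 0.0136
gripper_force: 0.0
```

Call:
apply_moves([
  {"travel": [27,-14,0],"roll": 0,"jaw": 0},
  {"travel": [27,-14,0],"roll": 0,"jaw": 0},
  {"travel": [27,-14,0],"roll": 0,"jaw": 0},
  {"travel": [27,-14,0],"roll": 0,"jaw": 0},
  {"travel": [27,-14,0],"roll": 0,"jaw": 0},
  {"travel": [27,-14,0],"roll": 0,"jaw": 0},
  {"travel": [27,-14,0],"roll": 0,"jaw": 0},
  {"travel": [27,-14,0],"roll": 0,"jaw": 0},
  {"travel": [27,-14,0],"roll": 0,"jaw": 0},
  {"travel": [27,-14,0],"roll": 0,"jaw": 0},
])

```text
clock: 2.1
tool_pos: [0.3725, 0.3615, 0.2483]
orientation: [180.0, -0.0, -90.2]
force: [-0.4, 0.3, 0.2]
opening: 0.0005
gripper_force: 0.0
```

Call:
apply_moves([
  {"travel": [27,-14,0],"roll": 0,"jaw": 0},
  {"travel": [27,-14,0],"roll": 0,"jaw": 0},
  {"travel": [27,-14,0],"roll": 0,"jaw": 0},
  {"travel": [27,-14,0],"roll": 0,"jaw": 0},
  {"travel": [27,-14,0],"roll": 0,"jaw": 0},
  {"travel": [27,-14,0],"roll": 0,"jaw": 0},
  {"travel": [27,-14,0],"roll": 0,"jaw": 0},
  {"travel": [27,-14,0],"roll": 0,"jaw": 0},
  {"travel": [27,-14,0],"roll": 0,"jaw": 0},
  {"travel": [0,0,0],"roll": 0,"jaw": 0},
])

```text
clock: 3.1
tool_pos: [0.498, 0.117, 0.2481]
orientation: [180.0, -0.0, -90.4]
force: [-0.1, -0.1, -0.3]
opening: 0.0003
gripper_force: 0.0
```

Call:
apply_moves([
  {"travel": [16,-10,0],"roll": 0,"jaw": 0},
  {"travel": [16,-11,0],"roll": 0,"jaw": 0},
  {"travel": [0,0,20],"roll": 0,"jaw": 0},
  {"travel": [0,0,25],"roll": 0,"jaw": 0},
  {"travel": [0,0,25],"roll": 0,"jaw": 0},
  {"travel": [0,0,25],"roll": 0,"jaw": 0},
  {"travel": [0,0,20],"roll": 0,"jaw": 0},
  {"travel": [0,0,15],"roll": 0,"jaw": 0},
  {"travel": [0,0,6],"roll": 0,"jaw": 0},
  {"travel": [0,0,0],"roll": 0,"jaw": 0},
])

```text
clock: 4.1
tool_pos: [0.5177, 0.0874, 0.1118]
orientation: [179.9, -0.0, -90.2]
force: [1.1, -0.3, 1.3]
opening: 0.0004
gripper_force: 0.0
```

Run:
```python
from h import *
import cv2
t=ctrl.snapshot("top")[:,:,::-1];s=ctrl.snapshot("scene")[:,:,::-1]
f=lambda i,r,c:cv2.resize(i[r:r+100,c:c+130],None,fx=3,fy=3,interpolation=cv2.INTER_CUBIC)
cv2.imwrite("pics/p1.png",np.hstack([f(t,165,230),f(s,150,215)]))
print(ctrl.get_obs()["tool_pos"])
```

```text
[0.51852885 0.08765712 0.11315708]
```

View pics/p1.png

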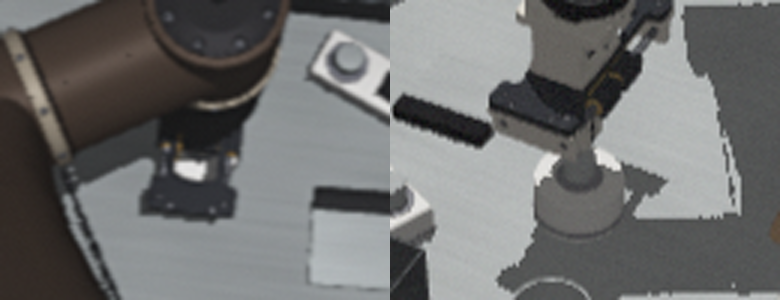

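The fingertips stand directly above the round cap (right-hand crop, about (577,180)). Pressing slowly.

Call:
apply_moves([
  {"travel": [3,0,6],"roll": 0,"jaw": 0},
  {"travel": [0,0,6],"roll": 0,"jaw": 0},
  {"travel": [0,0,5],"roll": 0,"jaw": 0},
  {"travel": [0,0,2],"roll": 0,"jaw": 0},
  {"travel": [0,0,2],"roll": 0,"jaw": 0},
  {"travel": [0,0,2],"roll": 0,"jaw": 0},
  {"travel": [0,0,2],"roll": 0,"jaw": 0},
  {"travel": [0,0,2],"roll": 0,"jaw": 0},
  {"travel": [0,0,1],"roll": 0,"jaw": 0},
  {"travel": [0,0,0],"roll": 0,"jaw": 0},
])

```text
clock: 5.2
tool_pos: [0.5184, 0.0844, 0.0844]
orientation: [-180.0, 0.0, -90.2]
force: [0.9, -0.2, -0.7]
opening: 0.0004
gripper_force: 0.0
```

Call:
apply_moves([
  {"travel": [0,0,2],"roll": 0,"jaw": 0},
  {"travel": [0,0,2],"roll": 0,"jaw": 0},
  {"travel": [0,0,2],"roll": 0,"jaw": 0},
  {"travel": [0,0,0],"roll": 0,"jaw": 0},
])

```text
clock: 5.6
tool_pos: [0.5186, 0.0846, 0.0786]
orientation: [-180.0, 0.0, -90.2]
force: [-1.0, -0.5, 6.2]
opening: 0.001
gripper_force: 2.6
```

Call:
apply_moves([
  {"travel": [0,0,-5],"roll": 0,"jaw": 0},
  {"travel": [0,0,-15],"roll": 0,"jaw": 0},
  {"travel": [0,0,-25],"roll": 0,"jaw": 0},
  {"travel": [0,0,-30],"roll": 0,"jaw": 0},
  {"travel": [0,0,-30],"roll": 0,"jaw": 0},
  {"travel": [-10,-2,-15],"roll": 0,"jaw": 0},
  {"travel": [-27,-6,0],"roll": 0,"jaw": 0},
  {"travel": [-27,-6,0],"roll": 0,"jaw": 0},
  {"travel": [-27,-6,0],"roll": 0,"jaw": 0},
  {"travel": [-27,-6,0],"roll": 0,"jaw": 0},
])

```text
clock: 6.6
tool_pos: [0.5445, 0.2032, 0.1986]
orientation: [180.0, 0.0, -90.2]
force: [0.2, -0.6, 0.6]
opening: 0.0003
gripper_force: 0.0
```

Call:
apply_moves([
  {"travel": [-27,-6,0],"roll": 0,"jaw": 0},
  {"travel": [-27,-6,0],"roll": 0,"jaw": 0},
  {"travel": [-27,-6,0],"roll": 0,"jaw": 0},
  {"travel": [-27,-6,0],"roll": 0,"jaw": 0},
  {"travel": [-20,-4,0],"roll": 0,"jaw": 0},
  {"travel": [-10,0,0],"roll": 0,"jaw": 0},
  {"travel": [0,0,0],"roll": 0,"jaw": 0},
  {"travel": [0,0,0],"roll": 0,"jaw": 0},
])

```text
clock: 7.4
tool_pos: [0.5727, 0.3395, 0.1983]
orientation: [180.0, -0.0, -90.2]
force: [0.2, -0.0, -0.3]
opening: 0.0003
gripper_force: 0.0
```

Run:
```python
from h import *
import cv2
t=ctrl.snapshot("top")[:,:,::-1];s=ctrl.snapshot("scene")[:,:,::-1]
f=lambda i,r,c:cv2.resize(i[r:r+130,c:c+190],None,fx=2.1,fy=2.1,interpolation=cv2.INTER_CUBIC)
cv2.imwrite("pics/p2.png",np.hstack([f(t,120,210),f(s,160,215)]))
o=ctrl.get_obs();print(o["tool_pos"],o["orientation"],o["force"])
```

```text
[0.57293764 0.33912387 0.19875153] [ 1.79989764e+02 -2.74499855e-03 -9.02520251e+01] [ 0.68384603 -0.07912803  0.25732386]
```

View pics/p2.png

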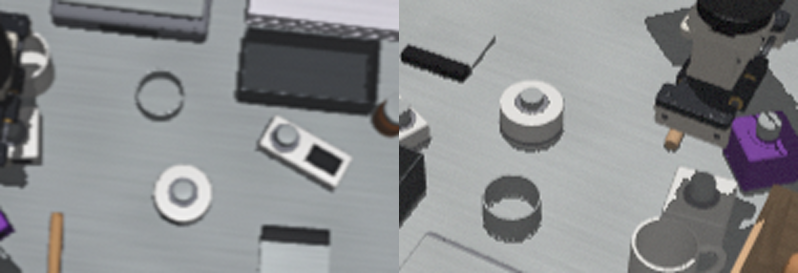

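The round plunger is visibly lower and the drum hasn't moved (scene crop (531,105)). The tool is above the white square (scene crop (703,195)). Descending and pressing.

Call:
apply_moves([
  {"travel": [0,0,15],"roll": 0,"jaw": 0},
  {"travel": [0,0,20],"roll": 0,"jaw": 0},
  {"travel": [0,0,20],"roll": 0,"jaw": 0},
  {"travel": [0,0,15],"roll": 0,"jaw": 0},
  {"travel": [0,0,8],"roll": 0,"jaw": 0},
  {"travel": [0,0,4],"roll": 0,"jaw": 0},
  {"travel": [0,0,3],"roll": 0,"jaw": 0},
  {"travel": [0,0,2],"roll": 0,"jaw": 0},
  {"travel": [0,0,2],"roll": 0,"jaw": 0},
  {"travel": [0,0,0],"roll": 0,"jaw": 0},
])

```text
clock: 8.5
tool_pos: [0.5732, 0.3402, 0.1097]
orientation: [-180.0, 0.0, -90.2]
force: [-0.4, 0.7, 0.6]
opening: 0.0006
gripper_force: 0.0
```

Call:
apply_moves([
  {"travel": [0,0,2],"roll": 0,"jaw": 0},
  {"travel": [0,0,2],"roll": 0,"jaw": 0},
  {"travel": [0,0,2],"roll": 0,"jaw": 0},
  {"travel": [0,0,2],"roll": 0,"jaw": 0},
  {"travel": [0,0,2],"roll": 0,"jaw": 0},
  {"travel": [0,0,2],"roll": 0,"jaw": 0},
  {"travel": [0,0,2],"roll": 0,"jaw": 0},
  {"travel": [0,0,0],"roll": 0,"jaw": 0},
])

```text
clock: 9.3
tool_pos: [0.5734, 0.3403, 0.0955]
orientation: [-180.0, 0.0, -90.2]
force: [0.4, 0.2, 5.9]
opening: 0.0006
gripper_force: 2.1
```

Call:
apply_moves([
  {"travel": [0,0,1],"roll": 0,"jaw": 0},
  {"travel": [0,0,1],"roll": 0,"jaw": 0},
  {"travel": [0,0,0],"roll": 0,"jaw": 0},
])

```text
clock: 9.6
tool_pos: [0.5734, 0.3403, 0.0937]
orientation: [-180.0, 0.0, -90.2]
force: [0.3, 0.1, 4.1]
opening: 0.0003
gripper_force: 2.6
```

Call:
apply_moves([
  {"travel": [0,0,-5],"roll": 0,"jaw": 0},
  {"travel": [0,0,-15],"roll": 0,"jaw": 0},
  {"travel": [0,0,-25],"roll": 0,"jaw": 0},
  {"travel": [0,0,-30],"roll": 0,"jaw": 0},
  {"travel": [0,0,-25],"roll": 0,"jaw": 0},
  {"travel": [14,-2,0],"roll": 0,"jaw": 0},
  {"travel": [28,-3.5,0],"roll": 0,"jaw": 0},
  {"travel": [28,-3.5,0],"roll": 0,"jaw": 0},
  {"travel": [28,-3.5,0],"roll": 0,"jaw": 0},
  {"travel": [28,-3.5,0],"roll": 0,"jaw": 0},
])

```text
clock: 10.6
tool_pos: [0.5879, 0.2123, 0.1935]
orientation: [179.9, -0.0, -90.2]
force: [0.5, -0.1, 0.5]
opening: 0.0004
gripper_force: 0.0
```

Call:
apply_moves([
  {"travel": [28,-3.5,0],"roll": 0,"jaw": 0},
  {"travel": [28,-3.5,0],"roll": 0,"jaw": 0},
  {"travel": [28,-3.5,0],"roll": 0,"jaw": 0},
  {"travel": [28,-3.5,0],"roll": 0,"jaw": 0},
  {"travel": [28,-3.5,0],"roll": 0,"jaw": 0},
  {"travel": [28,-3.5,0],"roll": 0,"jaw": 0},
  {"travel": [28,-3.5,0],"roll": 0,"jaw": 0},
  {"travel": [28,-3.5,0],"roll": 0,"jaw": 0},
  {"travel": [28,-3,0],"roll": 0,"jaw": 0},
  {"travel": [15,-2,0],"roll": 0,"jaw": 0},
])

```text
clock: 11.6
tool_pos: [0.6198, -0.0552, 0.1935]
orientation: [179.9, -0.0, -90.3]
force: [0.1, 0.4, 0.6]
opening: 0.0002
gripper_force: 0.0
```

Call:
apply_moves([
  {"travel": [0,0,0],"roll": 0,"jaw": 0},
  {"travel": [0,0,0],"roll": 0,"jaw": 0},
])

```text
clock: 11.8
tool_pos: [0.6203, -0.0532, 0.1935]
orientation: [180.0, 0.0, -90.3]
force: [0.6, 0.8, 0.8]
opening: 0.0004
gripper_force: 0.0
```

Run:
```python
from h import *
import cv2
t=ctrl.snapshot("top")[:,:,::-1];s=ctrl.snapshot("scene")[:,:,::-1]
f=lambda i,r,c:cv2.resize(i[r:r+130,c:c+190],None,fx=2.1,fy=2.1,interpolation=cv2.INTER_CUBIC)
cv2.imwrite("pics/p3.png",np.hstack([f(t,120,190),f(s,160,190)]))
o=ctrl.get_obs();print(o["tool_pos"],o["orientation"],o["force"])
```

```text
[ 0.62046906 -0.05235856  0.19353708] [ 1.79980757e+02  7.44475146e-03 -9.01851738e+01] [-0.33058743 -0.40645408 -0.18848582]
```

View pics/p3.png

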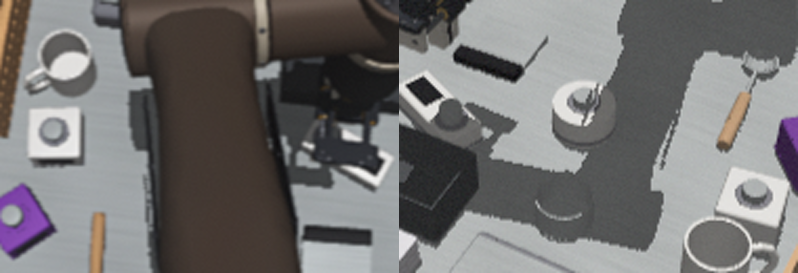

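The square plunger is down and its block hasn't moved (scene crop (753,190)). The long plunger lies under the tool (scene crop (452,115)). Pressing it.

Call:
apply_moves([
  {"travel": [0,0,15],"roll": 0,"jaw": 0},
  {"travel": [0,0,25],"roll": 0,"jaw": 0},
  {"travel": [0,0,25],"roll": 0,"jaw": 0},
  {"travel": [0,0,15],"roll": 0,"jaw": 0},
  {"travel": [0,0,12],"roll": 0,"jaw": 0},
  {"travel": [0,0,6],"roll": 0,"jaw": 0},
  {"travel": [0,0,4],"roll": 0,"jaw": 0},
  {"travel": [0,0,3],"roll": 0,"jaw": 0},
  {"travel": [0,0,2],"roll": 0,"jaw": 0},
  {"travel": [0,0,0],"roll": 0,"jaw": 0},
])

```text
clock: 12.9
tool_pos: [0.6208, -0.053, 0.0868]
orientation: [-180.0, 0.0, -90.2]
force: [-0.7, -0.0, -0.4]
opening: 0.0005
gripper_force: 0.0
```

Call:
apply_moves([
  {"travel": [0,0,2],"roll": 0,"jaw": 0},
  {"travel": [0,0,2],"roll": 0,"jaw": 0},
  {"travel": [0,0,2],"roll": 0,"jaw": 0},
  {"travel": [0,0,2],"roll": 0,"jaw": 0},
  {"travel": [0,0,2],"roll": 0,"jaw": 0},
  {"travel": [0,0,2],"roll": 0,"jaw": 0},
  {"travel": [0,0,2],"roll": 0,"jaw": 0},
  {"travel": [0,0,2],"roll": 0,"jaw": 0},
  {"travel": [0,0,0],"roll": 0,"jaw": 0},
])

```text
clock: 13.8
tool_pos: [0.6209, -0.0531, 0.0705]
orientation: [-180.0, -0.0, -90.2]
force: [-1.1, -0.2, 5.5]
opening: 0.0008
gripper_force: 2.4
```

Tip at 48.5 mm, which is past the 50 mm stop, with 5.5 N on the tool. One more millimetre, then retreat.

Call:
apply_moves([
  {"travel": [0,0,1],"roll": 0,"jaw": 0},
  {"travel": [0,0,0],"roll": 0,"jaw": 0},
  {"travel": [0,0,-5],"roll": 0,"jaw": 0},
  {"travel": [0,0,-15],"roll": 0,"jaw": 0},
  {"travel": [0,0,-30],"roll": 0,"jaw": 0},
  {"travel": [0,0,-40],"roll": 0,"jaw": 0},
  {"travel": [0,0,-40],"roll": 0,"jaw": 0},
  {"travel": [0,0,-30],"roll": 0,"jaw": 0},
  {"travel": [0,0,-10],"roll": 0,"jaw": 0},
  {"travel": [0,0,0],"roll": 0,"jaw": 0},
])

```text
clock: 14.8
tool_pos: [0.621, -0.0529, 0.2411]
orientation: [-179.9, 0.0, -90.2]
force: [0.5, 0.1, -0.5]
opening: 0.0003
gripper_force: 0.0
```

Call:
apply_moves([
  {"travel": [-15,0,0],"roll": 0,"jaw": 0},
  {"travel": [-30,0,0],"roll": 0,"jaw": 0},
  {"travel": [-30,0,0],"roll": 0,"jaw": 0},
  {"travel": [-30,0,0],"roll": 0,"jaw": 0},
  {"travel": [-30,0,0],"roll": 0,"jaw": 0},
  {"travel": [-30,0,0],"roll": 0,"jaw": 0},
  {"travel": [-30,0,0],"roll": 0,"jaw": 0},
  {"travel": [-15,0,0],"roll": 0,"jaw": 0},
  {"travel": [0,0,0],"roll": 0,"jaw": 0},
  {"travel": [0,0,0],"roll": 0,"jaw": 0},
])

```text
clock: 15.8
tool_pos: [0.6208, 0.157, 0.2382]
orientation: [179.9, -0.1, -90.2]
force: [-0.0, -0.4, -1.0]
opening: 0.0004
gripper_force: 0.0
```

Run:
```python
from h import *
import cv2
t=ctrl.snapshot("top")[:,:,::-1];s=ctrl.snapshot("scene")[:,:,::-1]
f=lambda i,r,c:cv2.resize(i[r:r+130,c:c+190],None,fx=2.1,fy=2.1,interpolation=cv2.INTER_CUBIC)
cv2.imwrite("pics/p4.png",np.vstack([np.hstack([f(t,120,270),f(s,160,190)]),np.hstack([f(cv2.imread("pics/top0.png"),120,270),f(cv2.imread("pics/scene0.png"),160,190)])]))
o=ctrl.get_obs();print(o["tool_pos"],o["force"])
```

```text
[0.62118536 0.15617463 0.23894415] [-0.04830103 -0.2725277   0.30954233]
```

View pics/p4.png

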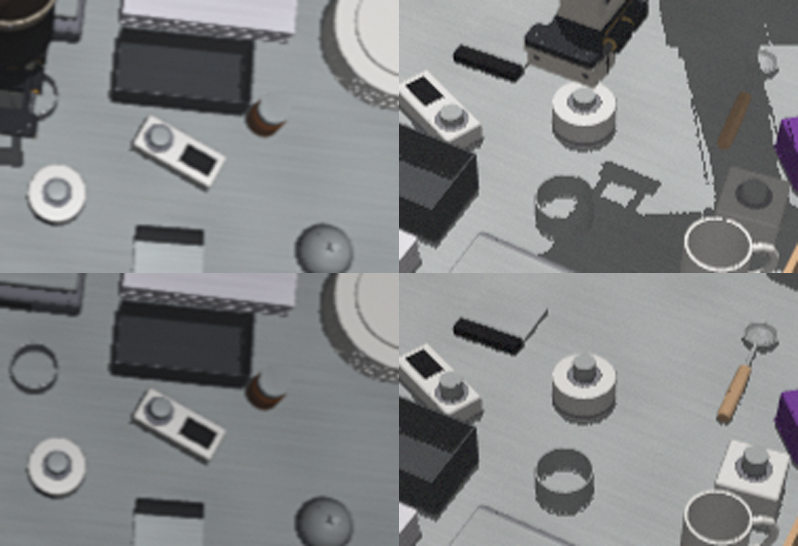

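All three caps sit lower than at the start: scene crop (451,112), (584,98) and (752,190), against the lower row taken before. Nothing else has shifted and the arm is clear. Handing in.

```bash
python3 -c "
from plant import ctrl
print(ctrl.close_job())"
```

```text
the job is handed in; nothing more can be done
None
```

I pressed the round, square and long timers in that order, each to its stop at about 6 N, and handed the job in; the images show nothing shifted, but no verdict was returned.

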